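# Sort the stationery and pull the sprung measuring rod to its mark

### The job

Get the sheet in front of the sprung measuring rod ready: first sort what was left lying there, laying the flat pencil in the long shallow tray and putting both erasers in the square bin. Then take hold of the rod's upright black grip, pull the rod out against its spring until its pointer lines up with the edge of the clip on the ruler, and finish while still holding it there, gripped, so that I can mark the sheet. Leave everything else on the table where it is, the metal sharpener too.

Things in the scene. Friction and masses are not known exactly. Their poses are not given: they have to be found in the camera images.
- pencil_mid (a point): centre (half-way up, 5 mm above its underside) of the loose flat carpenter's pencil of bare wood: 150 mm long along its x axis (the lead is at +x), 14 mm wide along y, 10 mm thick along z; about 20 g. It lies flat on the sheet
- eraser_a_mid (a point): centre (8 mm above its underside) of one of two like loose erasers, white blocks in a cardboard sleeve: 56 mm along x, 26 mm along y, 16 mm along z; about 30 g. It lies flat on the sheet
- eraser_b_mid (a point): centre of the other eraser, the same in every way
- pencil_tray: long shallow wooden tray, open above, fixed to the table: 200 mm along its x, 110 mm along its y, 24 mm high, walls and floor 4 mm thick (floor top 4 to 5 mm up). Origin: centre of its underside
- eraser_bin: square wooden bin, open above, fixed to the table: 120 x 120 mm, 40 mm high, walls and floor 4 mm thick. Origin: centre of its underside. It and the tray may change places
- gauge: the measuring rod's fixed part: a black steel foot with an aluminium sleeve (24 mm wide, top 43 mm up; 48 mm at its black end collars). Origin: on the table under the sleeve's mouth; +x is the way the rod pulls out; +y is towards the ruler. The sleeve runs from x = 0 back to -170 mm, the foot to -200 mm
- pull: the sliding part: a 12 mm steel rod, its axis 30 mm above the table, with an upright black grip at its outer end. Origin: on the table plane below the grip's axis; axes as the gauge's. Pushed home it stands 50 mm from the sleeve's mouth; it slides out along +x by up to 150 mm. The spring draws it home with about 3 N at home, rising by 0.8 N per cm (9 to 13 N at the mark); let go, it returns
- pull_grip (a point): middle of the free height of the upright grip, a round post 20 mm in diameter, its top 87 mm and this point 65 mm above the table, free on all sides above the rod (rod top 36 mm up)
- pointer_tip (a point): tip of the flat steel pointer that sticks out sideways from the foot of the grip, 42 mm from its axis along the pull's +y, 14 mm above the table; it moves with the grip
- mark: the mark: a small dark steel clip, 14 mm along x, 27 mm along y, 18 mm high, fixed upon the ruler that lies beside the rod (ruler 2 mm thick). Its thin pointed edge (3 mm) faces the pointer. Origin: underside, on the plane of that edge: the pointer is at the mark when the pointer tip's x in this frame is 0 (negative: not pulled far enough). Axes as the gauge's. The mark lies 70 to 115 mm of pull from home
- mug_mid (a point): centre of a bystander to be left alone: white mug, 80 mm across, 95 mm tall, beyond the rod
- tape_mid (a point): centre of a bystander to be left alone: roll of paper tape lying flat, 64 mm across, 24 mm high, beyond the rod
- jar_mid (a point): centre of a bystander to be left alone: lidded paint jar, 64 mm across, 75 mm tall, on the robot's left
- glue_mid (a point): centre of a bystander to be left alone: glue stick standing upright, 28 mm across, 90 mm tall, near the robot
- sharpener_mid (a point): centre of a bystander to be left alone: small metal pencil sharpener, 25 x 15 x 12 mm, between the rod and the bins
- tumbler_mid (a point): centre of a bystander to be left alone: clear plastic tumbler, 70 mm across, 100 mm tall, beyond the rod
There are look-alikes about, which are no part of the job. Leave any orange or red look-alike of the part that bears eraser_a_mid alone.

How it is judged (in metres and radians):
On the way:
1. the pencil lies in the long tray and both erasers are in the square bin, the rod still home (x of pencil_mid in the frame of pencil_tray between -0.03 and 0.03 m and y of pencil_mid in the frame of pencil_tray between -0.051 and 0.051 m and z of pencil_mid in the frame of pencil_tray between 0 and 0.016 m and x of eraser_a_mid in the frame of eraser_bin between -0.056 and 0.056 m and y of eraser_a_mid in the frame of eraser_bin between -0.056 and 0.056 m and z of eraser_a_mid in the frame of eraser_bin between 0 and 0.042 m and x of eraser_b_mid in the frame of eraser_bin between -0.056 and 0.056 m and y of eraser_b_mid in the frame of eraser_bin between -0.056 and 0.056 m and z of eraser_b_mid in the frame of eraser_bin between 0 and 0.042 m and x of pointer_tip in the frame of mark below -0.055 m), for 0.2 s.
At the end, for the whole second after the job is handed in: The pencil lies flat in the long tray (centre within 30 mm of the tray's centre lengthwise), both erasers are in the square bin, and the rod stands still with its pointer within 5 mm of the mark's edge along the rod, the fingers on the sliding part with more than 3 N, through the last second (x of pencil_mid in the frame of pencil_tray between -0.03 and 0.03 m and y of pencil_mid in the frame of pencil_tray between -0.051 and 0.051 m and z of pencil_mid in the frame of pencil_tray between 0 and 0.016 m and x of eraser_a_mid in the frame of eraser_bin between -0.056 and 0.056 m and y of eraser_a_mid in the frame of eraser_bin between -0.056 and 0.056 m and z of eraser_a_mid in the frame of eraser_bin between 0 and 0.042 m and x of eraser_b_mid in the frame of eraser_bin between -0.056 and 0.056 m and y of eraser_b_mid in the frame of eraser_bin between -0.056 and 0.056 m and z of eraser_b_mid in the frame of eraser_bin between 0 and 0.042 m and x of pointer_tip in the frame of mark between -0.005 and 0.005 m and linear speed of pull below 0.01 m/s and contact force between the fingers and pull above 3 N); the arm keeps its last pose, push and grip.
It fails at once if a bystander (mug, tape roll, jar, glue stick, sharpener, tumbler) is moved more than 25 mm (distance of any of mug_mid, tape_mid, jar_mid, glue_mid, sharpener_mid, tumbler_mid from where it was at the start of the episode above 0.025 m).
It also fails if it takes over 72 s, if anything falls off the work surface, if the arm or the gripper's body presses on something with over 40 N, if the wrist force passes 120 N, or if a joint passes its speed limit or range.

### The arm

A 6-joint arm with a two-finger parallel gripper is mounted at the origin on the work surface. World frame = base frame: x ahead of the robot, y to its left, z up, the work surface at z = 0. Lengths are in mm, angles in rad, forces in N, time in s.
With the tool pointing down it reaches from about 375 to 925 mm from the base axis. Payload 5.7 kg.
Tool frame: the origin (TCP) lies between the finger pads; the fingertips stand 11 mm ahead of it and the grasp point (between the pads) lies 8 mm behind it; x points along the fingers, y is the direction in which the jaws open and shut, and the axes are right-handed (so a half turn about x gives the same grasp; the last joint's range is limited). The gripper opens to 85 mm and grips with 20 to 120 N. Pads are 22 mm wide; open, the fingers measure 114 mm over their backs; the gripper's body (76 mm by 85 mm) begins 54 mm behind the grasp point. The pads swing forward as they close: fully open they stand 13 mm farther back than shut.
Start: joints at [1.153, 0.359, 1.51, -0, 1.272, -0.115], TCP at [178.91, 572.674, 242.267] pointing down, gripper open.
Joint ranges: [-2.97, 2.97], [-1.01, 2.36], [0.21, 2.38], [-0.96, 4.11], [0.2, 2.71], [-2.98, 2.98]. Speed limits (rad/s): [2.39, 2.39, 3.14, 3.14, 3.14, 3.14].

### API

Orientations are given as a unit quaternion [x, y, z, w].
In Python, from plant import sensors, cams, env gives the robot as it stands.
- The arm moves only by the tool send_rows, never from a script. Its arguments are lists of equal length, an entry for each row: "hand": the closure in counts, from 0 (fully open) to 255 (shut); "delta_pos": the shift along the tool's x, y, z in mm, a list of three; "twist": the turn about the tool's x in rad. In form: {"hand": [hand, ...], "delta_pos": [[dx, dy, dz], ...], "twist": [twist, ...]}. A call has exactly 8 rows; each row is the pose to reach, as a shift and turn from the pose measured when the call began, along the tool's axes at that moment; what a row does not reach only later rows make up. A row lasts 1/10 s, in which the tool goes at most 50 mm and 8.59 degrees, less where a joint would pass 70% of its speed; a pose out of reach is approached as far as the arm can. A call with a gripper value outside its range is refused whole. The fingers move at their own pace and stop on an object; "force" is the grip in N (left out, the last holds). Time passes only in rows, so rows that repeat a pose let the fingers close, or fill a call up. It gives the time, the measured TCP pose, the force and the opening at its end, in the units of the state.
- sensors.get_state(): the state, without advancing time (a new reading comes with each control period).
- cams.capture(name): name is "side" or "top"; returns a dict with "color" (384x512x3 uint8, red, green, blue), "K" (3x3 intrinsics, pixels), "dist_coeffs" ([k1, k2, p1, p2, k3] as OpenCV has them; the pictures are not rectified), "T" (4x4, takes a point from camera to world coordinates). Camera axes: x right, y up, looking along -z (the intrinsics and any distortion apply to the point x, -y, -z); pixel columns grow to the right and rows downward; lengths in mm; the calibration is good to about 2 mm. A picture is of the moment at which its call begins. There is no depth.
- env.close_job(): hands the job in, once; it reports no verdict.
The state is a dict: "time": time; "joint_pos": joint angles; "joint_vel": joint speeds; "effort": joint torques, N m; "eef_pos": TCP position; "tool_rot": TCP orientation; "contact_force": force on the tool from outside, world axes, zero at the start; "ft_torque": the same for the moment, N m; "finger_gap": finger opening in mm.
Only numpy, scipy, OpenCV 4.12 (cv2) and the standard library are available. Lean on these libraries where they do the work, as an engineer would, in place of code of your own. Each camera call takes 0.05 s, during which the arm holds its last target.

## Working session

There is one attempt and no reset: what is moved stays moved. The work goes in short steps, Python scripts to look and compute and a tool call to move; the robot and the scene stay as the last step left them, time stands still between calls to the robot, and variables do not carry over. Pictures are saved under pics/ and viewed, and the job is handed in when it is done.

Besides the shell and the picture viewer there is one more tool, called after "Request:" as name(argument=value, ...) on one line, values as JSON. send_rows: Moves the arm, as the interface text tells. Its arguments: {"type":"object","properties":{"hand":{"type":"array"},"delta_pos":{"type":"array"},"twist":{"type":"array"},"force":{"type":"number"}},"required":["hand","delta_pos","twist"]}

```bash
ls; mkdir -p pics
python3 - <<'E'
from plant import sensors,cams,env
import cv2
s=sensors.get_state()
for k,v in s.items(): print(k,v)
for n in ["top","side"]:
    c=cams.capture(n)
    cv2.imwrite(f"pics/{n}0.png",cv2.resize(c["color"][:,:,::-1],(800,600),interpolation=cv2.INTER_CUBIC))
    print(n,c["K"],c["dist_coeffs"],c["T"])
    import numpy as np; np.save(f"pics/{n}0.npy",c["color"])
E
```

```text
pics
time 0.0
joint_pos [ 1.15287719e+00  3.59511286e-01  1.51145438e+00  2.40624534e-06
  1.27248887e+00 -1.15086801e-01]
joint_vel [-0.00044418 -0.0002214  -0.00015387 -0.00086737 -0.00156613 -0.00027237]
effort [-2.32285784e-03 -5.27627671e+01 -2.78616750e+01 -2.11435977e-04
  1.31082479e-02 -6.38604902e-06]
eef_pos [178.66101911 572.08329368 241.44147389]
tool_rot [ 0.10602413  0.69919019 -0.10729377  0.6988419 ]
contact_force [-0.18658518 -0.13946897 -0.20507195]
ft_torque [-0.02356337  0.00145703 -0.00825205]
finger_gap 85.4661985974447
top [[482.13063583   0.         253.99064722]
 [  0.         482.13063583 186.65033042]
 [  0.           0.           1.        ]] [0.02250822 0.         0.         0.         0.        ] [[ 3.66486924e-04  9.86131333e-01 -1.65966442e-01  2.79336140e+02]
 [-9.99793865e-01  3.73046148e-03  1.99577308e-02  4.20742432e+01]
 [ 2.03000751e-02  1.65924916e-01  9.85929424e-01  1.36261241e+03]
 [ 0.00000000e+00  0.00000000e+00  0.00000000e+00  1.00000000e+00]]
side [[437.1638941    0.         262.82086392]
 [  0.         437.1638941  193.72464729]
 [  0.           0.           1.        ]] [-0.15949489  0.          0.          0.          0.        ] [[ 8.07832971e-01  4.33358473e-01 -3.99507604e-01 -8.19835567e+00]
 [-5.89342383e-01  6.04259211e-01 -5.36233495e-01 -6.75968823e+02]
 [ 9.02482125e-03  6.68633861e-01  7.43537029e-01  1.00922808e+03]
 [ 0.00000000e+00  0.00000000e+00  0.00000000e+00  1.00000000e+00]]
```

View pics/top0.png

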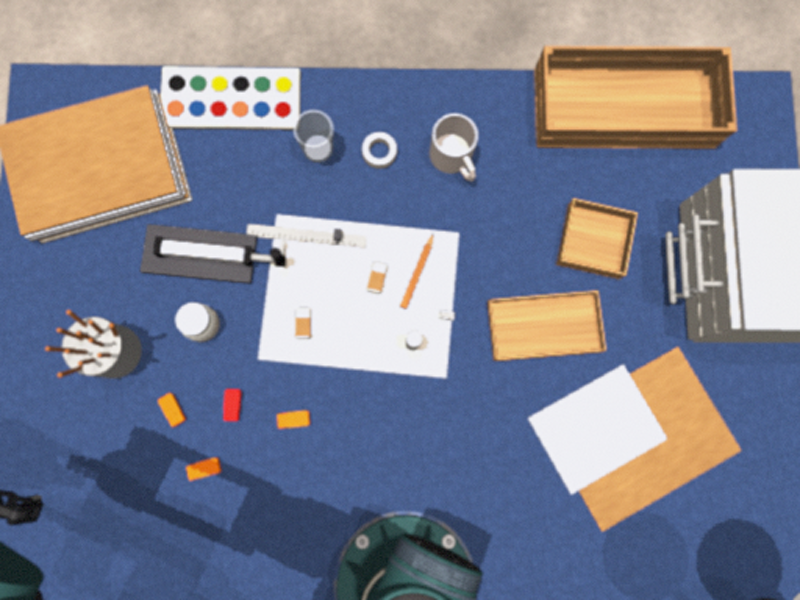

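View pics/side0.png

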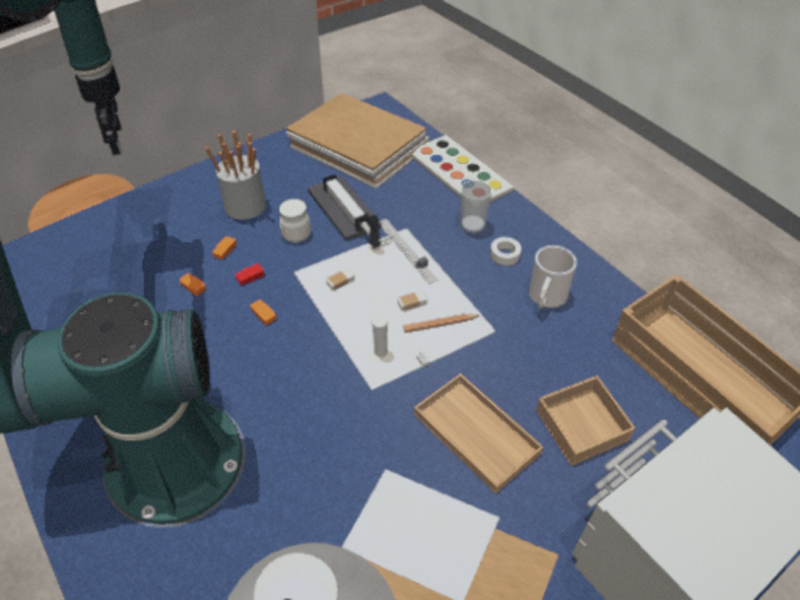

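The top view shows the pencil at (418,271) and the white-sleeved erasers at (377,278) and (303,323). The orange and red look-alikes are at (171,409), (232,405), (293,419) and (203,468). The tray is at (547,325), the bin at (598,238), the rod's grip at (278,257), the clip at (338,236), the glue stick at (414,341) and the sharpener at (447,315). I'll enlarge these areas to confirm.

```bash
cat > h.py <<'E'
import numpy as np,cv2
from plant import sensors,cams,env
from scipy.spatial.transform import Rotation as R
def crop(c,x0,y0,w,h,s,fn):
    im=cv2.resize(c[y0:y0+h,x0:x0+w,::-1],None,fx=s,fy=s,interpolation=cv2.INTER_CUBIC)
    for i in range(0,w,10):
        cv2.putText(im,str(x0+i),(i*s,8),0,.3,(0,255,0),1) if i%20==0 else 0; cv2.line(im,(i*s,8),(i*s,14),(0,255,0),1)
    for i in range(0,h,10):
        cv2.putText(im,str(y0+i),(0,i*s+4),0,.3,(0,255,0),1) if i%20==0 else 0; cv2.line(im,(20,i*s),(26,i*s),(0,255,0),1)
    cv2.imwrite(fn,im)
CAL={}
def cal(n):
    if n not in CAL:
        c=np.load('cal.npz'); 
        for k in('top','side'): CAL[k]=dict(K=c[k+'K'],d=c[k+'d'],T=c[k+'T'])
    return CAL[n]
def pix2w(n,uv,z):
    c=cal(n); p=cv2.undistortPoints(np.array(uv,float).reshape(-1,1,2),c['K'],c['d']).reshape(-1,2)
    z=np.broadcast_to(z,len(p)); o=c['T'][:3,3]; out=[]
    for (x,y),zz in zip(p,z):
        d=c['T'][:3,:3]@np.array([x,-y,-1]); out.append(o+d*(zz-o[2])/d[2])
    return np.array(out)
def w2pix(n,P):
    c=cal(n);Ti=np.linalg.inv(c['T']);q=np.array(P,float).reshape(-1,3)@Ti[:3,:3].T+Ti[:3,3]
    q=q*[1,-1,-1]
    return cv2.projectPoints(q,np.zeros(3),np.zeros(3),c['K'],c['d'])[0].reshape(-1,2)
def tri(uvt,uvs):
    def ray(n,uv):
        c=cal(n);p=cv2.undistortPoints(np.array(uv,float).reshape(1,1,2),c['K'],c['d']).reshape(2)
        d=c['T'][:3,:3]@np.array([p[0],-p[1],-1]);return c['T'][:3,3],d/np.linalg.norm(d)
    (a,u),(b,v)=ray('top',uvt),ray('side',uvs)
    M=np.stack([u,-v],1);t=np.linalg.lstsq(M,b-a,rcond=None)[0]
    p,q=a+u*t[0],b+v*t[1]
    return (p+q)/2,np.linalg.norm(p-q)
E
python3 - <<'E'
from h import *
d={}
for n in('top','side'):
    c=cams.capture(n)
    d[n+'K']=c['K'];d[n+'d']=np.array(c['dist_coeffs']);d[n+'T']=c['T']
np.savez('cal.npz',**d)
t=np.load('pics/top0.npy');s=np.load('pics/side0.npy')
crop(t,150,130,150,115,5,'pics/t1.png')
crop(t,300,110,125,130,4,'pics/t2.png')
crop(s,190,120,130,120,5,'pics/s1.png')
crop(s,255,210,155,110,5,'pics/s2.png')
E
```

```text
(no output)
```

View pics/t1.png

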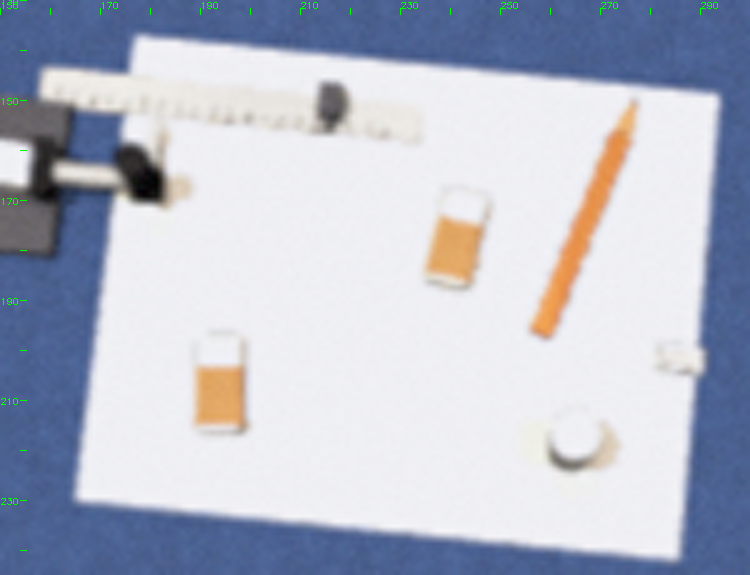

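View pics/t2.png

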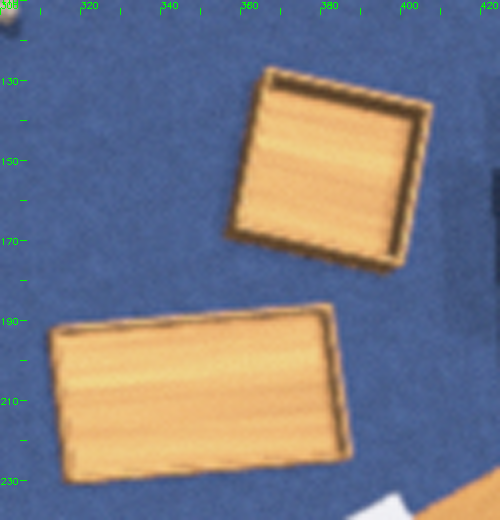

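View pics/s1.png

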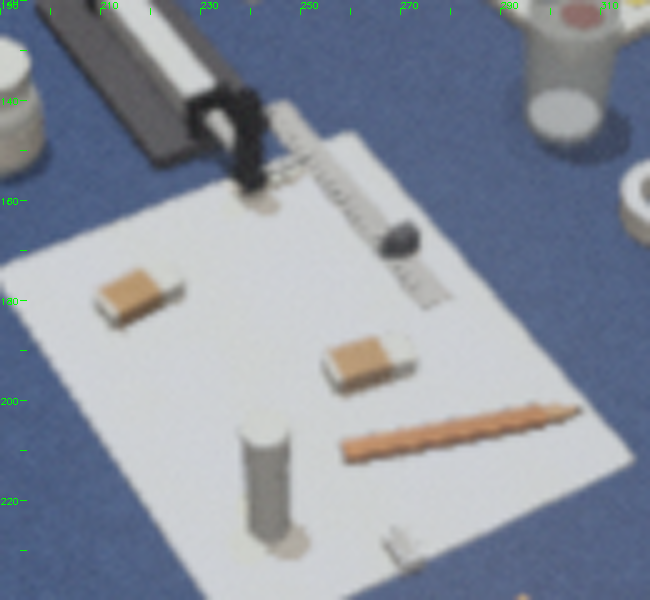

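View pics/s2.png

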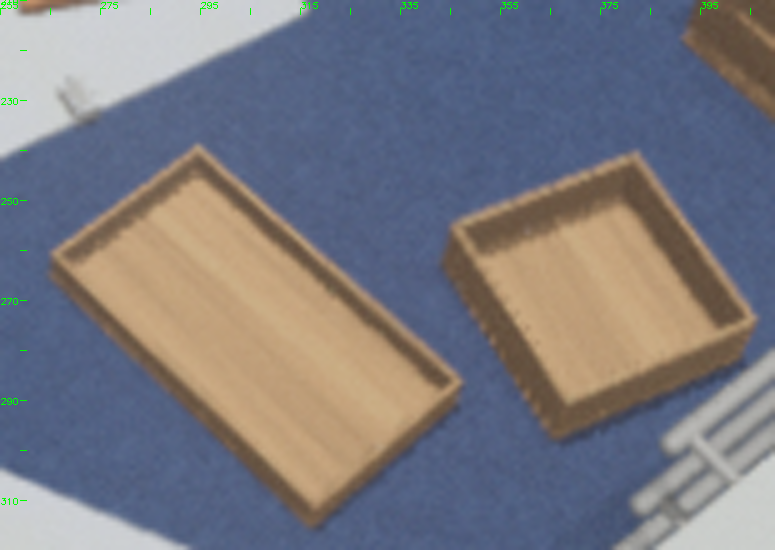

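Both sleeved erasers are confirmed: white blocks with a tan sleeve, top-crop centres about (241,177) and (193,206). The look-alikes are plain orange and red. The pencil runs from lead (276,150) to tail (258,196). Next I'll compute positions.

```bash
cat >> h.py <<'E'
def cr(pts,x0,y0,s): return (np.array(pts,float)+.5)/s-.5+[x0,y0]
E
python3 - <<'E'
from h import *
np.set_printoptions(suppress=True,precision=1)
T=lambda p:cr(p,150,130,5)
S=lambda p:cr(p,190,120,5)
T2=lambda p:cr(p,300,110,4)
S2=lambda p:cr(p,255,210,5)
ea=pix2w('top',T([(445,187),(491,193),(470,288),(426,278)]),16); print('A',ea[:,:2],ea.mean(0))
print('A side',pix2w('side',S([(372,356)]),16))
eb=pix2w('top',T([(196,332),(245,332),(245,432),(195,432)]),16); print('B',eb[:,:2],eb.mean(0))
print('B side',pix2w('side',S([(140,293)]),16))
p=pix2w('top',T([(635,102),(541,334)]),8); print('pen top',p[:,:2],p.mean(0),np.linalg.norm(p[0]-p[1]),np.degrees(np.arctan2(*(p[0]-p[1])[[1,0]])))
p=pix2w('side',S([(580,409),(345,452)]),5); print('pen side',p[:,:2],p.mean(0),np.linalg.norm(p[0]-p[1]),np.degrees(np.arctan2(*(p[0]-p[1])[[1,0]])))
b=pix2w('top',T2([(267,68),(432,104),(403,268),(228,236)]),40);print('bin',b[:,:2],b.mean(0),[np.linalg.norm(b[i]-b[i-1]) for i in range(4)])
b=pix2w('side',S2([(638,153),(755,320),(565,405),(455,226)]),40);print('bin s',b[:,:2],b.mean(0),[np.linalg.norm(b[i]-b[i-1]) for i in range(4)])
b=pix2w('top',T2([(52,328),(330,305),(352,457),(68,482)]),24);print('tray',b[:,:2],b.mean(0),[np.linalg.norm(b[i]-b[i-1]) for i in range(4)], np.degrees(np.arctan2(*(b[1]-b[0])[[1,0]])))
b=pix2w('side',S2([(198,147),(460,382),(312,515),(53,256)]),24);print('tray s',b[:,:2],b.mean(0),[np.linalg.norm(b[i]-b[i-1]) for i in range(4)])
r=pix2w('top',T([(42,68),(422,107),(418,142),(38,98)]),2);print('ruler',r[:,:2],[np.linalg.norm(r[i]-r[i-1]) for i in range(4)],np.degrees(np.arctan2(*(r[1]-r[0])[[1,0]])),np.degrees(np.arctan2(*(r[2]-r[3])[[1,0]])))
print('griptop',pix2w('top',T([(130,158)]),87), pix2w('side',S([(247,92)]),87))
print('pointer', pix2w('top',T([(163,128)]),14), pix2w('side',S([(308,160)]),14))
print('clip top',pix2w('top',T([(332,96)]),20), pix2w('side',S([(401,237)]),15))
print('glue',pix2w('top',T([(574,436)]),90),'sharp',pix2w('top',T([(680,358)]),12))
print('tumbler top',pix2w('top',np.array([(313,125)])*.64,100),'mug',pix2w('top',np.array([(455,137)])*.64,95),'jar',pix2w('top',np.array([(197,318)])*.64,75))
print(R.from_quat([0.10602413 , 0.69919019 ,-0.10729377 , 0.6988419 ]).as_matrix())
E
```

```text
A [[562.7  58.7]
 [559.3  32.5]
 [504.3  44.2]
 [510.   69.2]] [534.1  51.2  16. ]
A side [[535.5  48.   16. ]]
B [[478.6 198.3]
 [478.7 170.8]
 [422.2 169.7]
 [422.1 197.6]] [450.4 184.1  16. ]
B side [[448.3 176.9  16. ]]
pen top [[615.  -50.6]
 [479.3   3.8]] [547.2 -23.4   8. ] 146.182742153198 -21.872246685140052
pen side [[618.9 -53.2]
 [482.6   2.8]] [550.7 -25.2   5. ] 147.33883933255726 -22.32193563442136
bin [[ 676.8 -305.2]
 [ 650.8 -421.8]
 [ 532.  -395.2]
 [ 554.4 -273.1]] [ 603.5 -348.8   40. ] [np.float64(126.46213826127622), np.float64(119.45512740614654), np.float64(121.70775614681352), np.float64(124.173213048458)]
bin s [[ 679.  -309. ]
 [ 650.9 -422.8]
 [ 533.7 -397.7]
 [ 563.1 -283.6]] [ 606.7 -353.3   40. ] [np.float64(118.70542758701754), np.float64(117.221732921405), np.float64(119.77807102289343), np.float64(117.77482440327364)]
tray [[ 491.1 -150.3]
 [ 508.3 -347.4]
 [ 400.7 -358.1]
 [ 382.8 -159.2]] [ 445.7 -253.7   24. ] [np.float64(108.67282416624899), np.float64(197.93385525432126), np.float64(108.04438960653809), np.float64(199.65014684623867)] -85.02021750503985
tray s [[ 492.3 -153.1]
 [ 508.1 -350.3]
 [ 397.3 -362. ]
 [ 384.3 -163.9]] [ 445.5 -257.3   24. ] [np.float64(108.57184355654044), np.float64(197.79101844589277), np.float64(111.43042462369961), np.float64(198.57381910996153)]
ruler [[634.7 292.2]
 [612.8  72.5]
 [592.1  74.6]
 [616.9 293.9]] [np.float64(17.912360713671582), np.float64(220.79225446528085), np.float64(20.880385532733577), np.float64(220.6599424458931)] -95.6888311697861 -96.45949526079252
griptop [[562.9 227.7  87. ]] [[567.  228.3  87. ]]
pointer [[596.7 220.   14. ]] [[606.9 218.2  14. ]]
clip top [[614.6 123.5  20. ]] [[613.  121.9  15. ]]
glue [[412.6 -11.3  90. ]] sharp [[465.3 -74.8  12. ]]
tumbler top [[788.6 164.2 100. ]] mug [[770.5 -86.3  95. ]] jar [[449.  358.1  75. ]]
[[-0.   0.3  1. ]
 [-0.   1.  -0.3]
 [-1.  -0.  -0. ]]
```

```bash
cat >> h.py <<'E'
def st():
    s=sensors.get_state();M=R.from_quat(s['tool_rot']).as_matrix()
    yaw=np.degrees(np.arctan2(M[1,1],M[0,1]))
    print('t %.2f pos %s yaw %.1f J6 %.2f gap %.1f F %s'%(s['time'],np.round(s['eef_pos'],1),yaw,s['joint_pos'][5],s['finger_gap'],np.round(s['contact_force'],1)))
    return s,M,yaw
def plan(*tg):
    s,M,yaw=st()
    for x,y,z,w in tg:
        d=M.T@(np.array([x,y,z])-s['eef_pos']); tw=-((w-yaw+180)%360-180)
        print((x,y,z,w),'->',np.round(d).astype(int).tolist(),'twist',round(np.radians(tw),2))
E
python3 - <<'E'
from h import *
plan((450,182,140,90),(450,182,60,90),(450,182,13,90))
T=lambda p:cr(p,150,130,5)
print(pix2w('top',T([(330,130),(332,85),(318,100),(346,105)]),[12,20,18,18]))
E
```

```text
t 0.20 pos [178.8 572.3 241.8] yaw 72.7 J6 -0.12 gap 85.3 F [0.1 0.1 0.3]
(450, 182, 140, 90) -> [102, -292, 375] twist -0.3
(450, 182, 60, 90) -> [182, -291, 375] twist -0.3
(450, 182, 13, 90) -> [229, -291, 375] twist -0.3
[[596.54872271 124.85667633  12.        ]
 [621.04701415 123.57554162  20.        ]
 [612.68894027 131.57473559  18.        ]
 [609.84296365 115.54888839  18.        ]]
```

Request:
send_rows(hand=[0, 0, 0, 0, 0, 0, 0, 0], delta_pos=[[102, -292, 375], [102, -292, 375], [102, -292, 375], [102, -292, 375], [102, -292, 375], [102, -292, 375], [102, -292, 375], [102, -292, 375]], twist=[-0.3, -0.3, -0.3, -0.3, -0.3, -0.3, -0.3, -0.3], force=40)

```text
time: 1.0
eef_pos: [400.8, 251.8, 158.6]
tool_rot: [0.001, 0.707, -0.001, 0.707]
contact_force: [0.7, 0.2, 0.0]
finger_gap: 85.6
```

Run:
```python
from h import *
plan((450,182,140,90),(450,182,60,90),(450,182,13,90))
```

```text
t 1.00 pos [400.8 251.8 158.6] yaw 89.9 J6 -1.15 gap 85.6 F [0.7 0.2 0. ]
(450, 182, 140, 90) -> [19, -70, 49] twist -0.0
(450, 182, 60, 90) -> [99, -70, 49] twist -0.0
(450, 182, 13, 90) -> [146, -70, 49] twist -0.0
```

Request:
send_rows(hand=[0, 0, 0, 0, 0, 0, 0, 0], delta_pos=[[19, -70, 49], [40, -70, 49], [80, -70, 49], [110, -70, 49], [130, -70, 49], [140, -70, 49], [145, -70, 49], [145, -70, 49]], twist=[0, 0, 0, 0, 0, 0, 0, 0])

```text
time: 1.8
eef_pos: [449.7, 181.7, 13.6]
tool_rot: [0.001, 0.707, -0.001, 0.707]
contact_force: [-0.6, -0.4, 0.9]
finger_gap: 85.6
```

Run:
```python
from h import *
plan((450,182,13,90))
c=cams.capture('side'); crop(c['color'],140,80,160,120,5,'pics/sb1.png')
```

```text
t 1.80 pos [449.7 181.7  13.6] yaw 89.9 J6 -1.33 gap 85.6 F [-0.6 -0.4  0.9]
(450, 182, 13, 90) -> [1, 0, 0] twist -0.0
```

View pics/sb1.png

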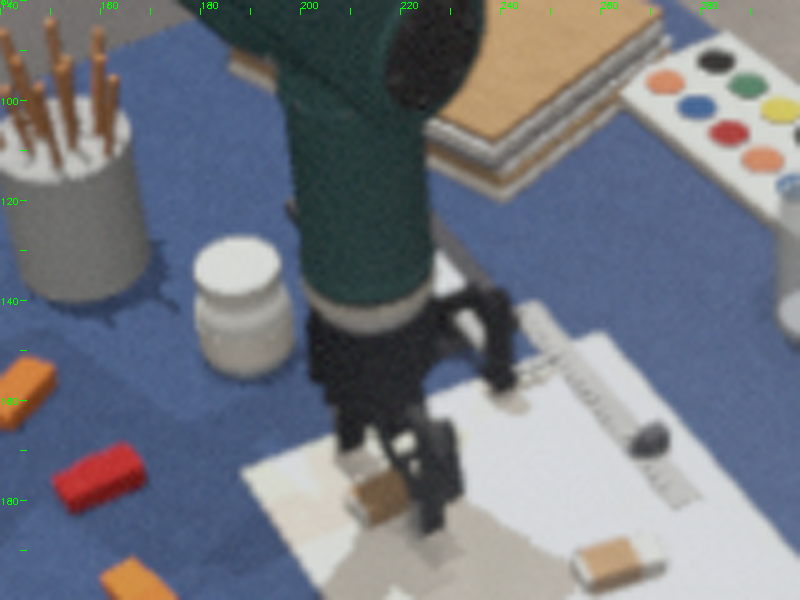

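The side view shows eraser B between the open fingers, sleeve at about (215,178). Closing now.

Request:
send_rows(hand=[255, 255, 255, 255, 255, 255, 255, 255], delta_pos=[[0, 0, 0], [0, 0, 0], [0, 0, 0], [0, 0, 0], [0, 0, 0], [0, 0, 0], [-5, 0, 0], [-40, 0, 0]], twist=[0, 0, 0, 0, 0, 0, 0, 0], force=40)

```text
time: 2.65
eef_pos: [447.4, 181.1, 52.2]
tool_rot: [0.0, 0.709, -0.002, 0.705]
contact_force: [0.2, 0.0, -0.5]
finger_gap: 24.7
```

Run:
```python
from h import *
plan((450,182,110,90),(540,-100,130,77.5),(610,-329,130,77.5))
c=cams.capture('side'); crop(c['color'],140,80,160,120,5,'pics/sb2.png')
```

```text
t 2.65 pos [447.4 181.1  52.2] yaw 89.9 J6 -1.33 gap 24.7 F [ 0.2  0.  -0.5]
(450, 182, 110, 90) -> [-58, 1, 2] twist -0.0
(540, -100, 130, 77.5) -> [-78, -281, 93] twist 0.22
(610, -329, 130, 77.5) -> [-78, -510, 163] twist 0.22
```

View pics/sb2.png

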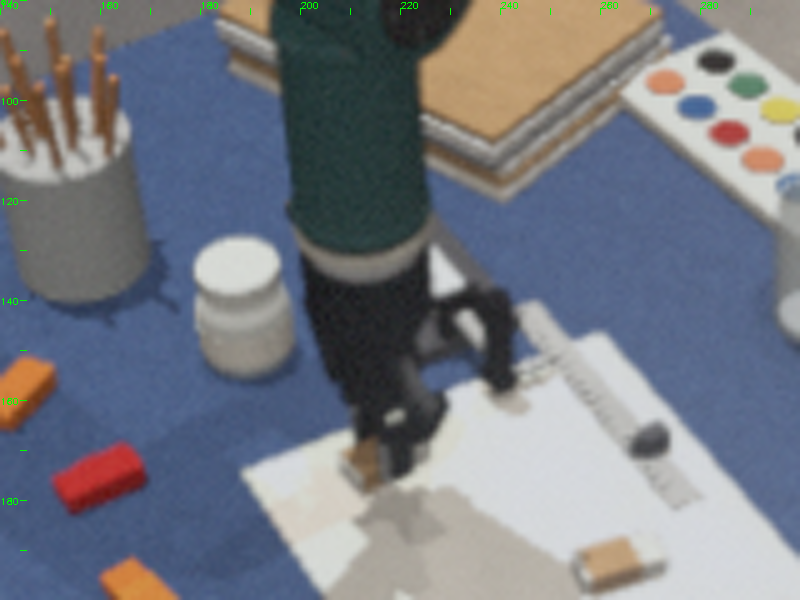

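Eraser B is lifted with the gap at 24.7 mm. Carrying it to the bin.

Request:
send_rows(hand=[255, 255, 255, 255, 255, 255, 255, 255], delta_pos=[[-50, 0, 0], [-78, -280, 93], [-78, -510, 163], [-78, -510, 163], [-78, -510, 163], [-78, -510, 163], [-78, -510, 163], [-78, -510, 163]], twist=[0, 0.1, 0.22, 0.22, 0.22, 0.22, 0.22, 0.22])

```text
time: 3.5
eef_pos: [556.7, -152.8, 126.6]
tool_rot: [0.079, 0.702, -0.078, 0.704]
contact_force: [1.4, -0.7, -1.2]
finger_gap: 25.1
```

Run:
```python
from h import *
plan((610,-329,110,77.5),(610,-329,36,77.5))
```

```text
t 3.50 pos [ 556.7 -152.8  126.6] yaw 77.3 J6 -1.74 gap 25.1 F [ 1.4 -0.7 -1.2]
(610, -329, 110, 77.5) -> [17, -160, 91] twist -0.0
(610, -329, 36, 77.5) -> [91, -160, 91] twist -0.0
```

Request:
send_rows(hand=[255, 255, 255, 255, 255, 255, 255, 255], delta_pos=[[15, -160, 91], [15, -160, 91], [15, -160, 91], [15, -160, 91], [50, -160, 91], [85, -160, 91], [90, -160, 91], [90, -160, 91]], twist=[0, 0, 0, 0, 0, 0, 0, 0])

```text
time: 4.3
eef_pos: [609.4, -328.1, 35.7]
tool_rot: [0.079, 0.703, -0.078, 0.703]
contact_force: [0.3, -0.4, 0.1]
finger_gap: 25.1
```

Run:
```python
from h import *
plan((610,-329,36,77.5))
c=cams.capture('top'); crop(c['color'],290,90,150,115,5,'pics/tb3.png')
```

```text
t 4.30 pos [ 609.4 -328.1   35.7] yaw 77.3 J6 -1.94 gap 25.1 F [ 0.3 -0.4  0.1]
(610, -329, 36, 77.5) -> [0, -1, 1] twist -0.0
```

View pics/tb3.png

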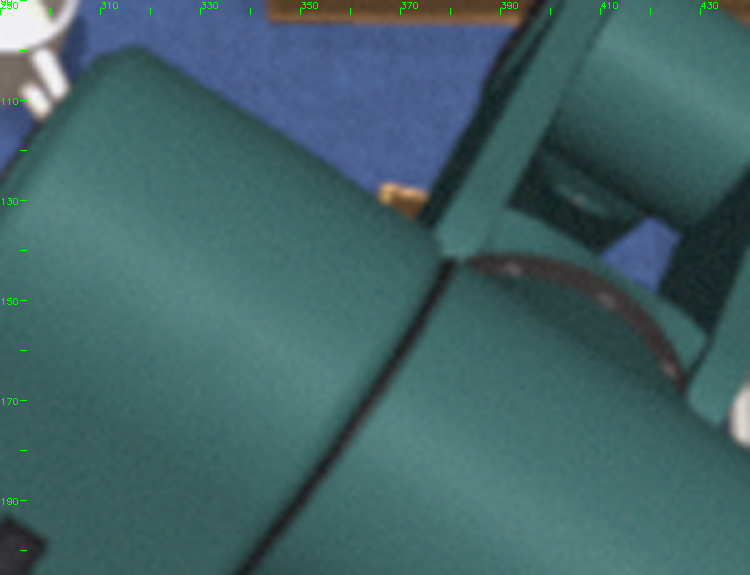

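The arm hides the bin from the top camera. There's no contact force, so I'll release with a partial opening and then rise.

Request:
send_rows(hand=[140, 140, 140, 140, 140, 60, 0, 0], delta_pos=[[0, 0, 0], [0, 0, 0], [0, 0, 0], [-20, 0, 0], [-60, 0, 0], [-100, 0, 0], [-100, 0, 0], [-100, 60, 0]], twist=[0, 0, 0, 0, 0, 0, 0, 0])

```text
time: 5.15
eef_pos: [622.6, -286.0, 140.4]
tool_rot: [0.078, 0.699, -0.082, 0.706]
contact_force: [0.6, 1.4, -0.9]
finger_gap: 80.1
```

Run:
```python
from h import *
plan((535,50,135,78.5))
c=cams.capture('side'); crop(c['color'],255,190,155,120,5,'pics/sb4.png')
```

```text
t 5.15 pos [ 622.6 -286.   140.4] yaw 77.0 J6 -1.87 gap 80.1 F [ 0.6  1.4 -0.9]
(535, 50, 135, 78.5) -> [2, 308, -161] twist -0.03
```

View pics/sb4.png

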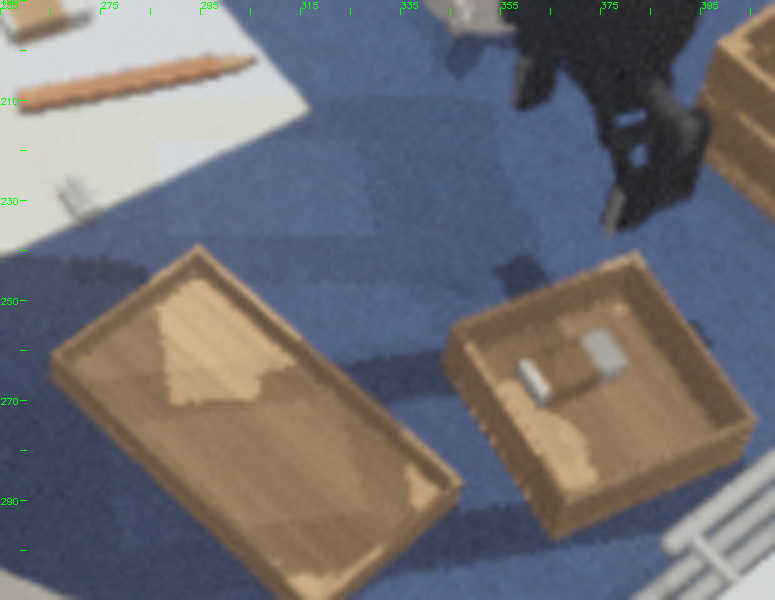

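Eraser B lies in the bin, at about (368,264) in the side view. Now eraser A.

Request:
send_rows(hand=[0, 0, 0, 0, 0, 0, 0, 0], delta_pos=[[0, 308, -161], [0, 308, -161], [0, 308, -161], [0, 308, -161], [0, 308, -161], [0, 308, -161], [0, 308, -161], [0, 308, -161]], twist=[-0.03, -0.03, -0.03, -0.03, -0.03, -0.03, -0.03, -0.03])

```text
time: 6.0
eef_pos: [531.2, 67.5, 139.4]
tool_rot: [0.069, 0.703, -0.064, 0.705]
contact_force: [-0.8, -0.6, 0.4]
finger_gap: 85.6
```

Run:
```python
from h import *
plan((535,50,135,78.5),(535,50,60,78.5),(535,50,13,78.5))
```

```text
t 6.00 pos [531.2  67.5 139.4] yaw 79.2 J6 -1.39 gap 85.6 F [-0.8 -0.6  0.4]
(535, 50, 135, 78.5) -> [4, -16, 7] twist 0.01
(535, 50, 60, 78.5) -> [79, -17, 7] twist 0.01
(535, 50, 13, 78.5) -> [126, -17, 7] twist 0.01
```

Request:
send_rows(hand=[100, 100, 100, 100, 100, 100, 100, 100], delta_pos=[[4, -17, 7], [30, -17, 7], [70, -17, 7], [80, -17, 7], [80, -17, 7], [80, -17, 7], [80, -17, 7], [80, -17, 7]], twist=[0, 0, 0, 0, 0, 0, 0, 0])

```text
time: 6.8
eef_pos: [536.3, 49.9, 60.7]
tool_rot: [0.069, 0.702, -0.064, 0.706]
contact_force: [-0.1, -0.3, -0.3]
finger_gap: 52.2
```

Run:
```python
from h import *
plan((535,50,13,78.5))
c=cams.capture('side'); crop(c['color'],200,110,140,120,5,'pics/sa5.png')
```

```text
t 6.80 pos [536.3  49.9  60.7] yaw 79.2 J6 -1.43 gap 52.2 F [-0.1 -0.3 -0.3]
(535, 50, 13, 78.5) -> [48, 0, -2] twist 0.01
```

View pics/sa5.png

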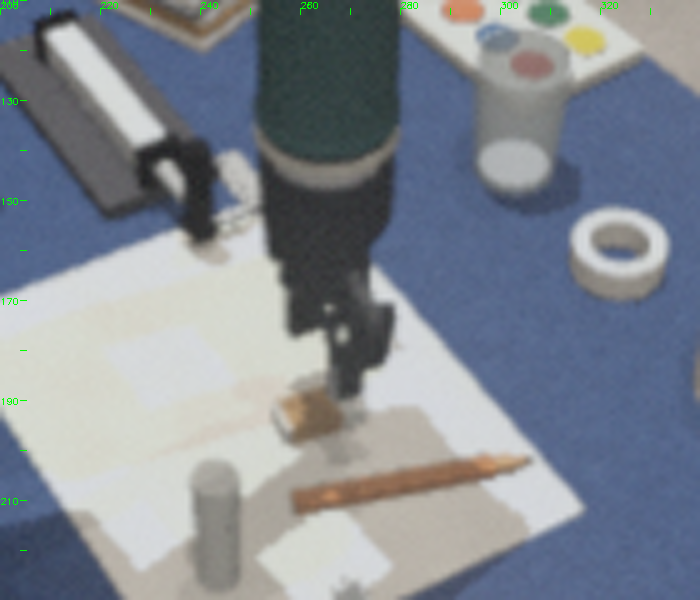

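Request:
send_rows(hand=[100, 100, 100, 255, 255, 255, 255, 255], delta_pos=[[30, 0, -1], [47, 0, -1], [47, 0, -1], [47, 0, -1], [47, 0, -1], [47, 0, -1], [47, 0, -1], [47, 0, -1]], twist=[0, 0, 0, 0, 0, 0, 0, 0])

```text
time: 7.65
eef_pos: [536.3, 50.3, 14.7]
tool_rot: [0.069, 0.701, -0.064, 0.707]
contact_force: [-0.8, 0.1, 6.7]
finger_gap: 25.2
```

Request:
send_rows(hand=[255, 255, 255, 255, 255, 255, 255, 255], delta_pos=[[0, 0, 0], [-20, 0, 0], [-60, 0, 0], [-110, 0, 0], [-115, 0, 0], [-115, 0, 0], [-115, 0, 0], [-115, 0, 0]], twist=[0, 0, 0, 0, 0, 0, 0, 0])

```text
time: 8.45
eef_pos: [534.0, 49.8, 128.1]
tool_rot: [0.069, 0.703, -0.064, 0.705]
contact_force: [0.7, 0.1, -0.7]
finger_gap: 25.0
```

Run:
```python
from h import *
plan((600,-372,130,77.5))
c=cams.capture('side'); crop(c['color'],200,110,140,120,5,'pics/sa6.png')
```

```text
t 8.45 pos [534.   49.8 128.1] yaw 79.2 J6 -1.43 gap 25.0 F [ 0.7  0.1 -0.7]
(600, -372, 130, 77.5) -> [-4, -402, 144] twist 0.03
```

View pics/sa6.png

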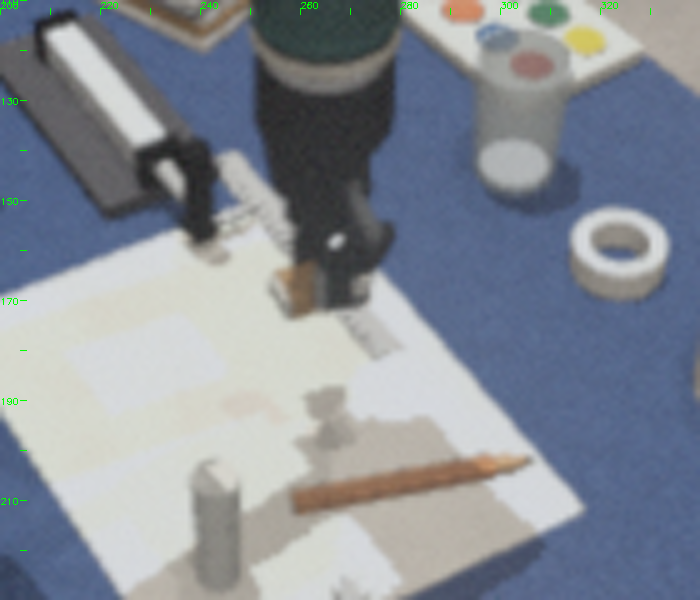

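Eraser A is held, at about (260,167), with the gap at 25.0 mm. To the bin.

Request:
send_rows(hand=[255, 255, 255, 255, 255, 255, 255, 255], delta_pos=[[-4, -402, 144], [-4, -402, 144], [-4, -402, 144], [-4, -402, 144], [-4, -402, 144], [-4, -402, 144], [-4, -402, 144], [-4, -402, 144]], twist=[0, 0.03, 0.03, 0.03, 0.03, 0.03, 0.03, 0.03])

```text
time: 9.3
eef_pos: [595.4, -347.3, 128.1]
tool_rot: [0.08, 0.702, -0.074, 0.703]
contact_force: [1.0, 0.6, -0.9]
finger_gap: 25.2
```

Run:
```python
from h import *
plan((600,-372,110,77.5),(600,-372,42,77.5))
```

```text
t 9.30 pos [ 595.4 -347.3  128.1] yaw 77.5 J6 -1.99 gap 25.2 F [ 1.   0.6 -0.9]
(600, -372, 110, 77.5) -> [18, -23, 10] twist -0.0
(600, -372, 42, 77.5) -> [86, -24, 10] twist -0.0
```

Request:
send_rows(hand=[255, 255, 255, 255, 255, 255, 140, 140], delta_pos=[[10, -24, 10], [20, -24, 10], [50, -24, 10], [80, -24, 10], [86, -24, 10], [86, -24, 10], [86, -24, 10], [86, -24, 10]], twist=[0, 0, 0, 0, 0, 0, 0, 0])

```text
time: 10.1
eef_pos: [601.4, -372.7, 43.7]
tool_rot: [0.079, 0.701, -0.075, 0.704]
contact_force: [-0.2, -0.1, 0.5]
finger_gap: 38.4
```

Request:
send_rows(hand=[140, 140, 140, 140, 140, 120, 120, 120], delta_pos=[[0, 0, 0], [-20, 0, 0], [-60, 0, 0], [-90, 0, 0], [-100, 60, 0], [-100, 110, 0], [-100, 150, 0], [-100, 200, 0]], twist=[0, 0, 0, 0, 0, 0, 0, 0])

```text
time: 10.9
eef_pos: [644.9, -177.4, 146.8]
tool_rot: [0.079, 0.7, -0.075, 0.705]
contact_force: [0.7, 1.2, -0.3]
finger_gap: 45.2
```

Run:
```python
from h import *
plan((549,-24,140,68),(549,-24,60,68))
c=cams.capture('side'); crop(c['color'],230,170,160,120,5,'pics/sa7.png')
c=cams.capture('top'); crop(c['color'],220,120,160,120,5,'pics/ta7.png')
```

```text
t 10.90 pos [ 644.9 -177.4  146.8] yaw 77.5 J6 -1.73 gap 45.2 F [ 0.7  1.2 -0.3]
(549, -24, 140, 68) -> [7, 129, -127] twist 0.17
(549, -24, 60, 68) -> [87, 128, -127] twist 0.17
```

View pics/sa7.png

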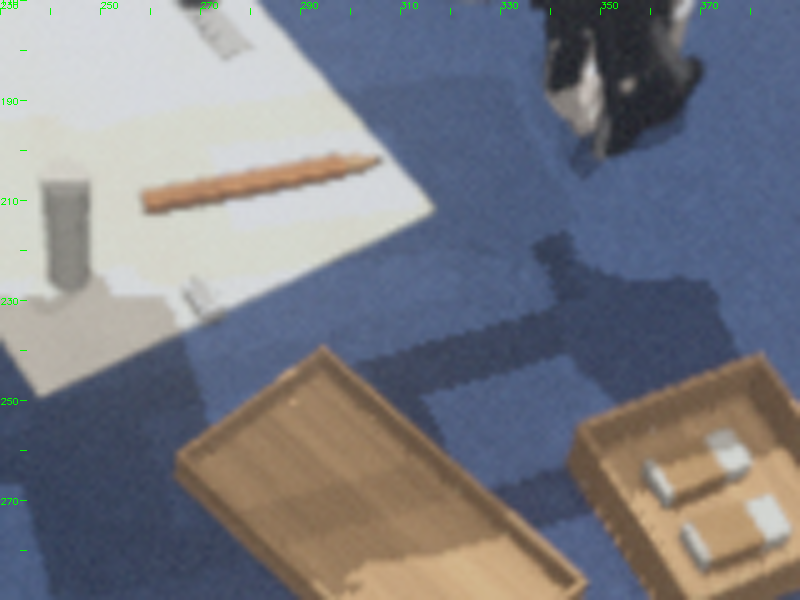

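View pics/ta7.png

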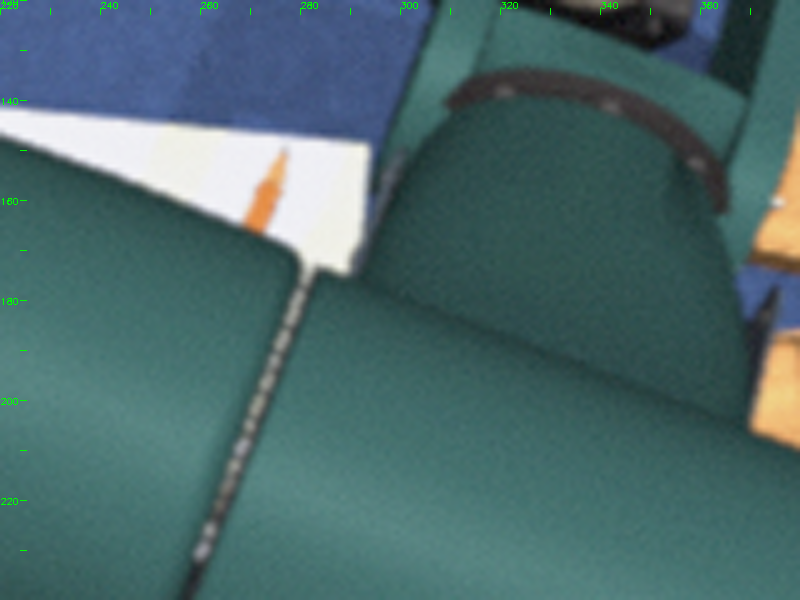

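Both erasers lie flat in the bin, at side-view (369,266) and (376,275). The pencil hasn't moved. On to the pencil.

Request:
send_rows(hand=[100, 100, 100, 100, 100, 100, 100, 100], delta_pos=[[7, 128, -127], [7, 128, -127], [7, 128, -127], [40, 128, -127], [80, 128, -127], [87, 128, -127], [87, 128, -127], [87, 128, -127]], twist=[0.17, 0.17, 0.17, 0.17, 0.17, 0.17, 0.17, 0.17])

```text
time: 11.8
eef_pos: [550.7, -20.8, 61.4]
tool_rot: [0.138, 0.691, -0.132, 0.697]
contact_force: [-0.4, -0.3, 1.2]
finger_gap: 52.1
```

Run:
```python
from h import *
plan((549,-24,16,68))
c=cams.capture('side'); crop(c['color'],200,110,140,120,5,'pics/sp8.png')
```

```text
t 11.80 pos [550.7 -20.8  61.4] yaw 68.0 J6 -1.36 gap 52.1 F [-0.4 -0.3  1.2]
(549, -24, 16, 68) -> [45, -4, -1] twist 0.0
```

View pics/sp8.png

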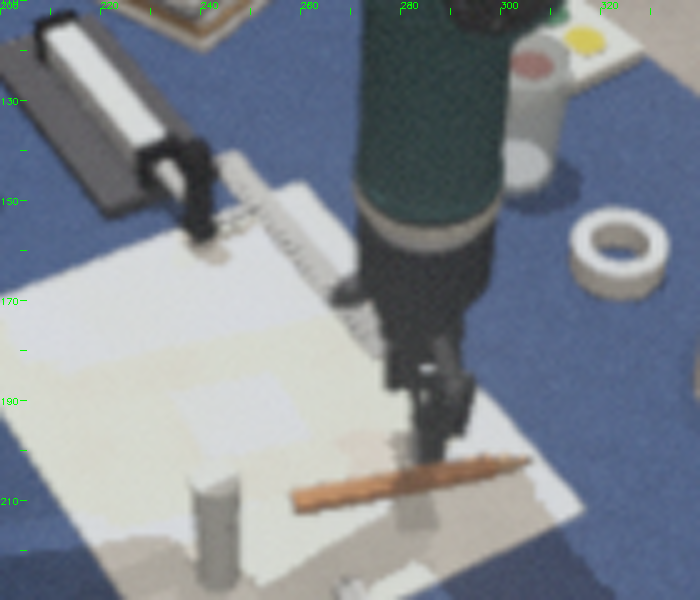

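Request:
send_rows(hand=[100, 100, 100, 255, 255, 255, 255, 255], delta_pos=[[30, -4, -1], [45, -4, -1], [46, -4, -1], [46, -4, -1], [46, -4, -1], [46, -4, -1], [46, -4, -1], [46, -4, -1]], twist=[0, 0, 0, 0, 0, 0, 0, 0])

```text
time: 12.65
eef_pos: [550.1, -24.1, 17.1]
tool_rot: [0.138, 0.69, -0.132, 0.698]
contact_force: [-0.1, -0.9, 6.2]
finger_gap: 12.6
```

Request:
send_rows(hand=[255, 255, 255, 255, 255, 255, 255, 255], delta_pos=[[0, 0, 0], [0, 0, 0], [-10, 0, 0], [-30, 0, 0], [-70, 0, 0], [-110, 0, 0], [-115, 0, 0], [-115, 0, 0]], twist=[0, 0, 0, 0, 0, 0, 0, 0])

```text
time: 13.45
eef_pos: [549.7, -25.0, 133.9]
tool_rot: [0.138, 0.689, -0.132, 0.699]
contact_force: [-0.5, 0.0, -0.5]
finger_gap: 12.2
```

Run:
```python
from h import *
plan((446,-255,125,5))
c=cams.capture('side'); crop(c['color'],200,110,140,120,5,'pics/sp9.png')
```

```text
t 13.45 pos [549.7 -25.  133.9] yaw 68.0 J6 -1.37 gap 12.2 F [-0.5  0.  -0.5]
(446, -255, 125, 5) -> [6, -252, -10] twist 1.1
```

View pics/sp9.png

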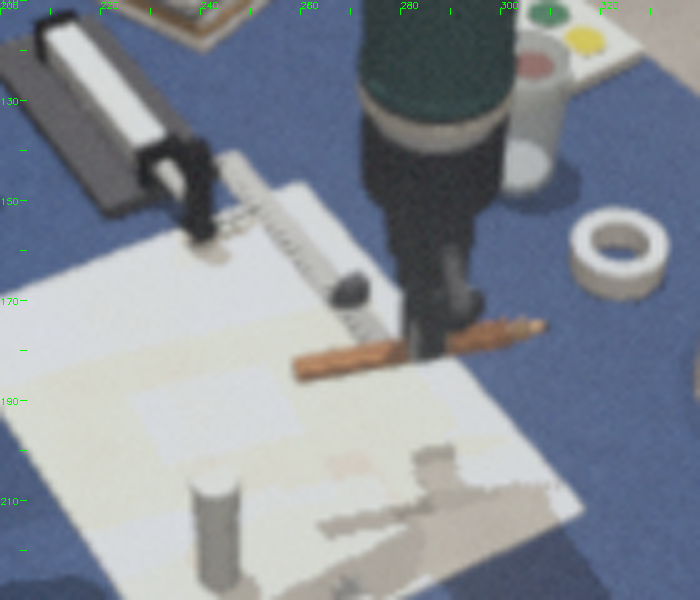

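The pencil is held at its middle, at about (284,178). Swing it over the tray.

Request:
send_rows(hand=[255, 255, 255, 255, 255, 255, 255, 255], delta_pos=[[0, -30, 0], [0, -70, 0], [0, -110, 0], [0, -150, 0], [0, -190, 0], [0, -220, -5], [5, -252, -10], [5, -252, -10]], twist=[0.14, 0.28, 0.42, 0.56, 0.7, 0.85, 1.0, 1.1])

```text
time: 14.3
eef_pos: [442.0, -256.6, 122.3]
tool_rot: [0.484, 0.519, -0.476, 0.52]
contact_force: [0.5, 0.6, -0.8]
finger_gap: 12.3
```

Run:
```python
from h import *
plan((446,-255,90,5),(446,-255,25,5))
```

```text
t 14.30 pos [ 442.  -256.6  122.3] yaw 4.5 J6 -0.76 gap 12.3 F [ 0.5  0.6 -0.8]
(446, -255, 90, 5) -> [32, 4, -1] twist -0.01
(446, -255, 25, 5) -> [97, 3, -1] twist -0.01
```

Request:
send_rows(hand=[255, 255, 255, 255, 255, 255, 255, 255], delta_pos=[[20, 3, -1], [50, 3, -1], [75, 3, -1], [90, 3, -1], [97, 3, -1], [98, 3, -1], [98, 3, -1], [98, 3, -1]], twist=[0, 0, 0, 0, 0, 0, 0, 0])

```text
time: 15.1
eef_pos: [446.2, -254.9, 24.9]
tool_rot: [0.484, 0.518, -0.476, 0.52]
contact_force: [0.5, 0.4, 0.3]
finger_gap: 12.5
```

Request:
send_rows(hand=[190, 160, 160, 160, 160, 160, 160, 160], delta_pos=[[0, 0, 0], [0, 0, 0], [0, 0, 0], [0, 0, 0], [-20, 0, 0], [-60, 0, 0], [-110, 0, 0], [-115, 0, 0]], twist=[0, 0, 0, 0, 0, 0, 0, 0])

```text
time: 15.9
eef_pos: [448.1, -258.1, 145.2]
tool_rot: [0.485, 0.515, -0.475, 0.524]
contact_force: [0.6, -0.5, -0.2]
finger_gap: 31.6
```

Run:
```python
from h import *
plan((565,226,160,-6),(565,226,130,-6))
c=cams.capture('side'); crop(c['color'],240,200,160,120,5,'pics/sp10.png'); crop(c['color'],190,120,130,120,5,'pics/sp10b.png')
```

```text
t 15.90 pos [ 448.1 -258.1  145.2] yaw 4.5 J6 -0.75 gap 31.6 F [ 0.6 -0.5 -0.2]
(565, 226, 160, -6) -> [-12, 155, -473] twist 0.18
(565, 226, 130, -6) -> [18, 154, -473] twist 0.18
```

View pics/sp10.png

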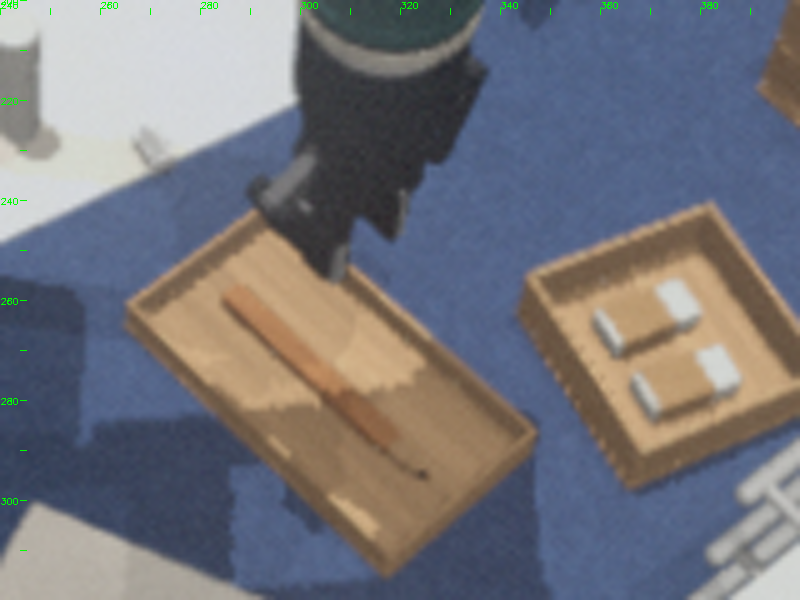

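Pencil flat in the tray, erasers in the bin. Next, refine the grip's position and the mark from enlarged pictures.

Run:
```python
from h import *
c=cams.capture('side')['color']; np.save('pics/side1.npy',c); crop(c,215,120,75,60,10,'pics/sg.png')
t=np.load('pics/top0.npy'); crop(t,150,140,75,40,10,'pics/tg.png')
```

```text
(no output)
```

View pics/sg.png

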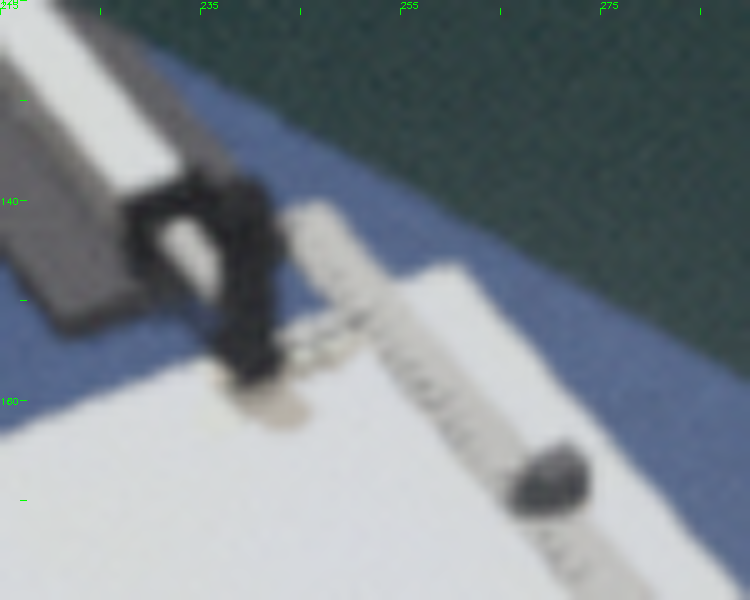

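View pics/tg.png

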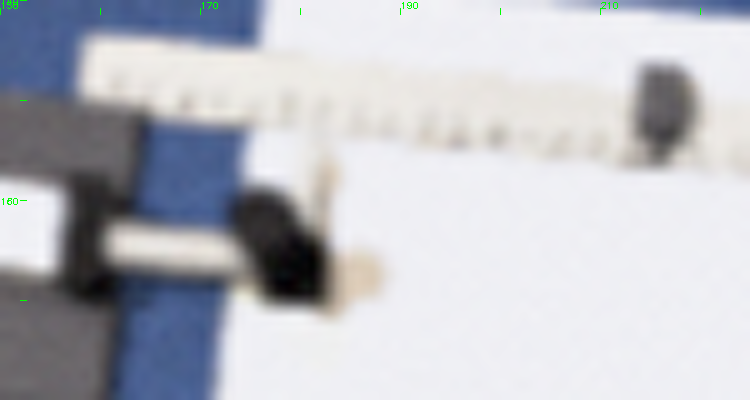

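```bash
cat > ov.py <<'E'
from h import *
def ov(n,img,x0,y0,w,h,s,fn,grip,clip,yaw=-96):
    im=cv2.resize(img[y0:y0+h,x0:x0+w,::-1],None,fx=s,fy=s,interpolation=cv2.INTER_CUBIC)
    a=np.radians(yaw);X=np.array([np.cos(a),np.sin(a)]);Y=np.array([-X[1],X[0]])
    def pl(P,col,cl):
        q=((w2pix(n,P)-[x0,y0]+.5)*s-.5).round().astype(int); cv2.polylines(im,[q.reshape(-1,1,2)],cl,col,1)
    th=np.linspace(0,2*np.pi,24,endpoint=False)
    for z,c in((87,(0,255,0)),(50,(0,255,255)),(8,(0,0,255))):
        pl([[grip[0]+10*np.cos(t),grip[1]+10*np.sin(t),z] for t in th],c,True)
    g=np.array(grip); 
    pl([[*(g+Y*10),14],[*(g+Y*42),14]],(255,0,255),False)
    pl([[*g,36],[*(g-X*50),36]],(255,0,0),False)
    m=np.array(clip)
    for z in(2,20): pl([[*(m),z],[*(m+X*7+Y*10),z],[*(m+X*7+Y*27),z],[*(m-X*7+Y*27),z],[*(m-X*7+Y*10),z]],(0,255,0) if z==20 else (0,0,255),True)
    cv2.imwrite(fn,im)
E
python3 - <<'E'
from ov import *
g=(565,227);c=(597,124)
ov('side',np.load('pics/side1.npy'),215,120,75,60,10,'pics/os.png',g,c)
ov('top',np.load('pics/top0.npy'),150,140,75,40,10,'pics/ot.png',g,c)
E
```

```text
(no output)
```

View pics/os.png

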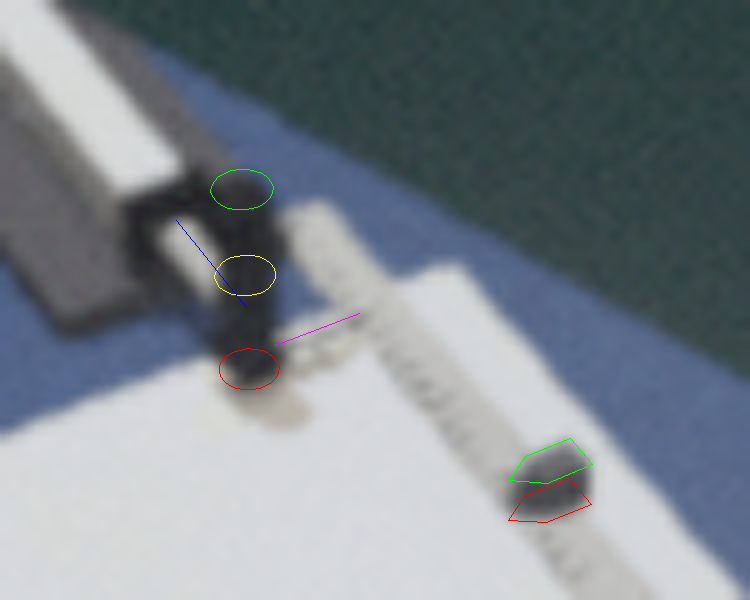

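View pics/ot.png

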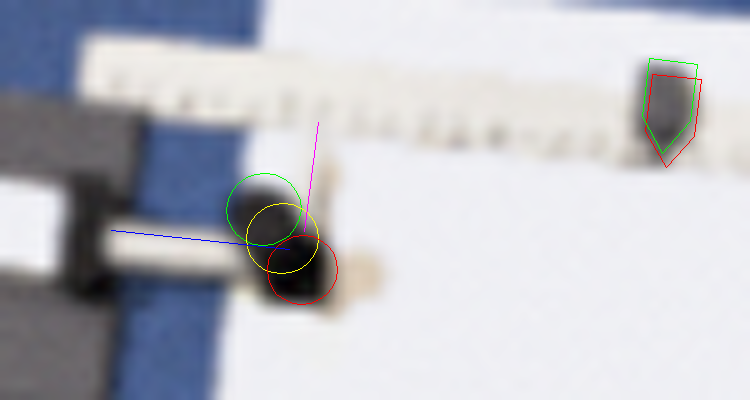

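The overlay fits within about 3 mm. The grip axis is near (564,226), and the clip's pointed edge is near (597,124.5), a pull of about 97 mm. Moving over the grip with the jaws along the pull direction.

Run:
```python
from h import *
plan((564,226,160,84))
```

```text
t 16.00 pos [ 446.2 -256.6  141.7] yaw 4.5 J6 -0.75 gap 31.8 F [-0.6 -0.1  0.8]
(564, 226, 160, 84) -> [-15, 156, -472] twist -1.39
```

Request:
send_rows(hand=[100, 100, 100, 100, 100, 100, 100, 100], delta_pos=[[-15, 15, -45], [-15, 30, -90], [-15, 45, -135], [-15, 60, -180], [-15, 75, -225], [-15, 90, -270], [-15, 105, -315], [-15, 120, -360]], twist=[-0.15, -0.3, -0.45, -0.6, -0.75, -0.9, -1.05, -1.2])

```text
time: 16.8
eef_pos: [536.2, 113.5, 157.6]
tool_rot: [0.103, 0.696, -0.099, 0.703]
contact_force: [0.9, -0.2, -0.2]
finger_gap: 51.7
```

Run:
```python
from h import *
plan((564,226,160,84),(564,226,115,84))
```

```text
t 16.80 pos [536.2 113.5 157.6] yaw 73.6 J6 -1.21 gap 51.7 F [ 0.9 -0.2 -0.2]
(564, 226, 160, 84) -> [-2, 116, -5] twist -0.18
(564, 226, 115, 84) -> [43, 115, -5] twist -0.18
```

Request:
send_rows(hand=[100, 100, 100, 100, 100, 100, 100, 100], delta_pos=[[-2, 45, -5], [-2, 90, -5], [-2, 116, -5], [-2, 116, -5], [20, 116, -5], [43, 116, -5], [43, 116, -5], [43, 116, -5]], twist=[-0.15, -0.18, -0.18, -0.18, -0.18, -0.18, -0.18, -0.18])

```text
time: 17.6
eef_pos: [563.3, 225.4, 114.1]
tool_rot: [0.039, 0.704, -0.037, 0.708]
contact_force: [0.1, -0.3, 0.3]
finger_gap: 51.8
```

Run:
```python
from h import *
plan((564,226,58,84))
c=cams.capture('side'); crop(c['color'],190,90,100,90,7,'pics/sg11.png')
c=cams.capture('top'); crop(c['color'],130,110,120,90,6,'pics/tg11.png')
```

```text
t 17.60 pos [563.3 225.4 114.1] yaw 83.9 J6 -1.20 gap 51.8 F [ 0.1 -0.3  0.3]
(564, 226, 58, 84) -> [56, 0, 0] twist -0.0
```

View pics/sg11.png

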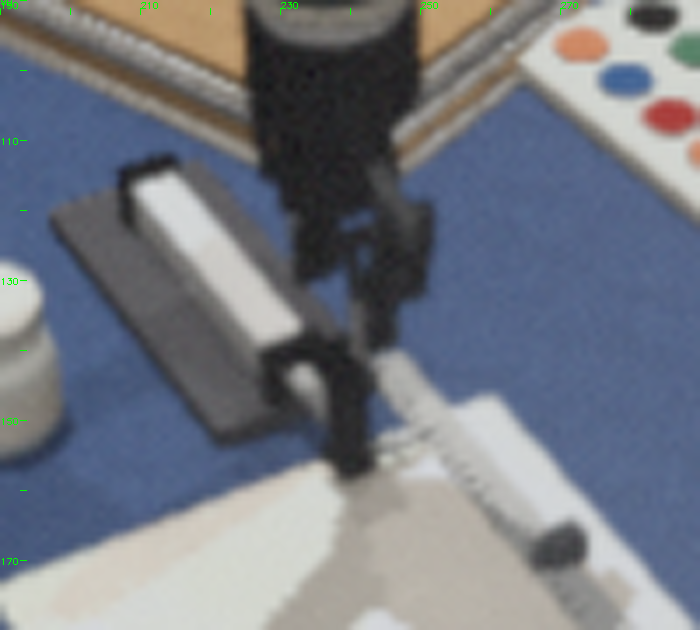

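View pics/tg11.png

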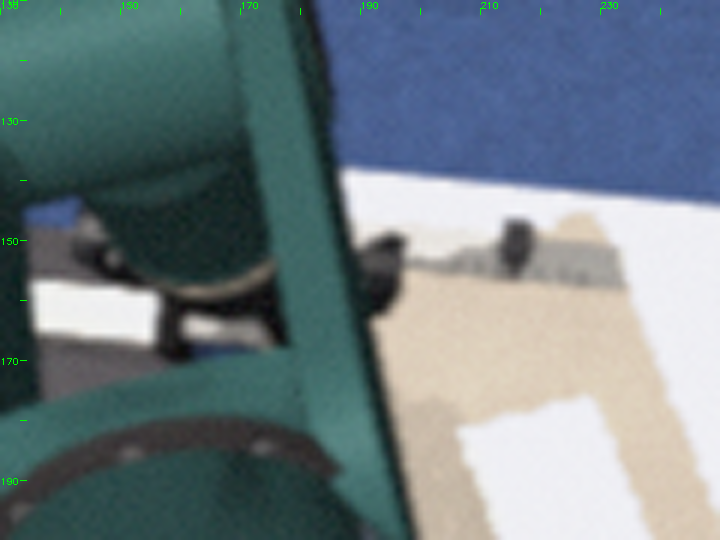

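The fingers straddle the post axis: in the side view the finger midpoint and the post are both at crop x≈347. Descending and gripping.

Request:
send_rows(hand=[100, 100, 100, 100, 100, 255, 255, 255], delta_pos=[[20, 0, 0], [40, 0, 0], [54, 0, 0], [56, 0, 0], [56, 0, 0], [56, 0, 0], [56, 0, 0], [56, 0, 0]], twist=[0, 0, 0, 0, 0, 0, 0, 0], force=100)

```text
time: 18.5
eef_pos: [566.3, 226.9, 61.1]
tool_rot: [0.04, 0.702, -0.036, 0.71]
contact_force: [-0.6, 1.8, 3.3]
finger_gap: 18.0
```

Request:
send_rows(hand=[255, 255, 255, 255, 255, 255, 255, 255], delta_pos=[[0, 0, 0], [0, 0, 0], [0, 0, 0], [0, 0, 0], [0, 0, 0], [0, 0, 0], [0, 0, 0], [0, 0, 0]], twist=[0, 0, 0, 0, 0, 0, 0, 0])

```text
time: 19.3
eef_pos: [566.3, 227.0, 61.2]
tool_rot: [0.04, 0.702, -0.036, 0.71]
contact_force: [0.3, 1.6, -0.1]
finger_gap: 17.5
```

Run:
```python
from h import *
s,M,y=st(); X=np.array([np.cos(np.radians(-96)),np.sin(np.radians(-96)),0])
p=s['eef_pos']; print('s-coordinate',p@X, 'mark s',np.array([597,124.5,0])@X)
t=p+X*97; plan((t[0],t[1],p[2],y))
c=cams.capture('side'); np.save('pics/side2.npy',c['color']); crop(c['color'],210,110,75,70,10,'pics/sg12.png')
c=cams.capture('top');np.save('pics/top2.npy',c['color'])
```

```text
t 19.30 pos [566.3 227.   61.2] yaw 83.9 J6 -1.20 gap 17.5 F [ 0.3  1.6 -0.1]
s-coordinate -284.9021288567948 mark s -186.2214685441392
t 19.30 pos [566.3 227.   61.2] yaw 83.9 J6 -1.20 gap 17.5 F [ 0.3  1.6 -0.1]
(np.float64(556.1660778146903), np.float64(130.4817360236941), np.float64(61.15147504125879), np.float64(83.87632609853162)) -> [-1, -97, 0] twist -0.0
```

View pics/sg12.png

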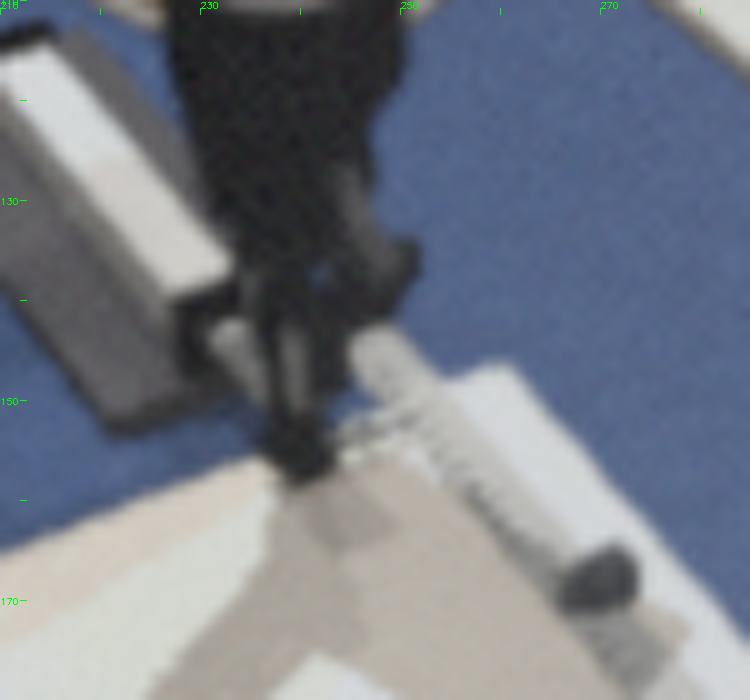

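Request:
send_rows(hand=[255, 255, 255, 255, 255, 255, 255, 255], delta_pos=[[0, -10, 0], [0, -23, 0], [0, -36, 0], [0, -50, 0], [0, -64, 0], [0, -78, 0], [0, -88, 0], [0, -92, 0]], twist=[0, 0, 0, 0, 0, 0, 0, 0], force=110)

```text
time: 20.2
eef_pos: [557.5, 136.3, 61.2]
tool_rot: [0.041, 0.701, -0.035, 0.711]
contact_force: [1.8, 10.8, 2.2]
finger_gap: 17.6
```

Run:
```python
from h import *
p=pix2w('side',cr([(222,288),(428,476)],240,200,5),10); d=p.mean(0)-[446,-255.5,10]; print('pencil',p[:,:2],d)
s,M,y=st(); X=np.array([np.cos(np.radians(-96)),np.sin(np.radians(-96)),0])
p=s['eef_pos']; print('pull',p@X+284.9)
c=cams.capture('side'); np.save('pics/side3.npy',c['color']); crop(c['color'],220,110,75,70,10,'pics/sg13.png')
c=cams.capture('top');np.save('pics/top3.npy',c['color']); crop(c['color'],170,130,80,60,10,'pics/tg13.png')
```

```text
pencil [[ 438.3449957  -177.26974918]
 [ 452.95624667 -331.63314927]] [-0.34937882  1.04855077  0.        ]
t 20.20 pos [557.5 136.3  61.2] yaw 83.8 J6 -1.35 gap 17.6 F [ 1.8 10.8  2.2]
pull 91.11301609713149
```

View pics/sg13.png

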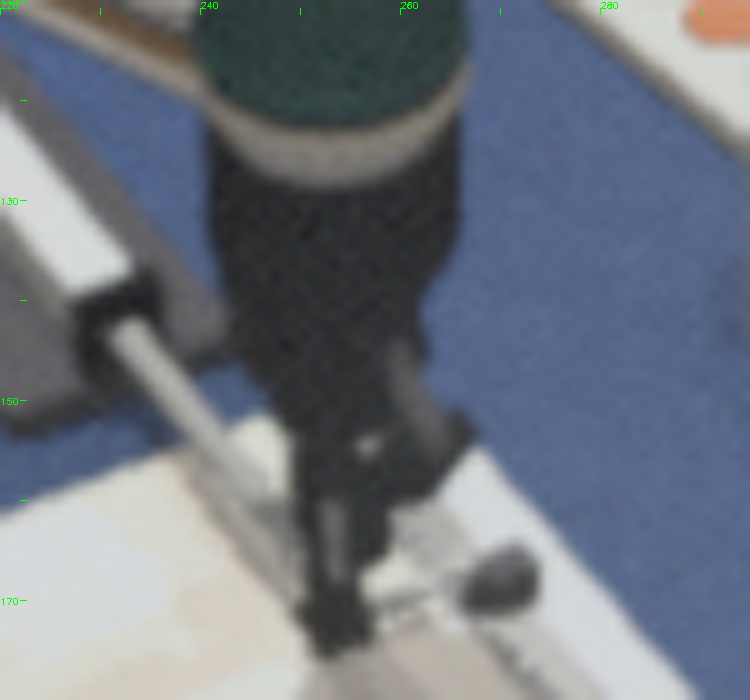

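View pics/tg13.png

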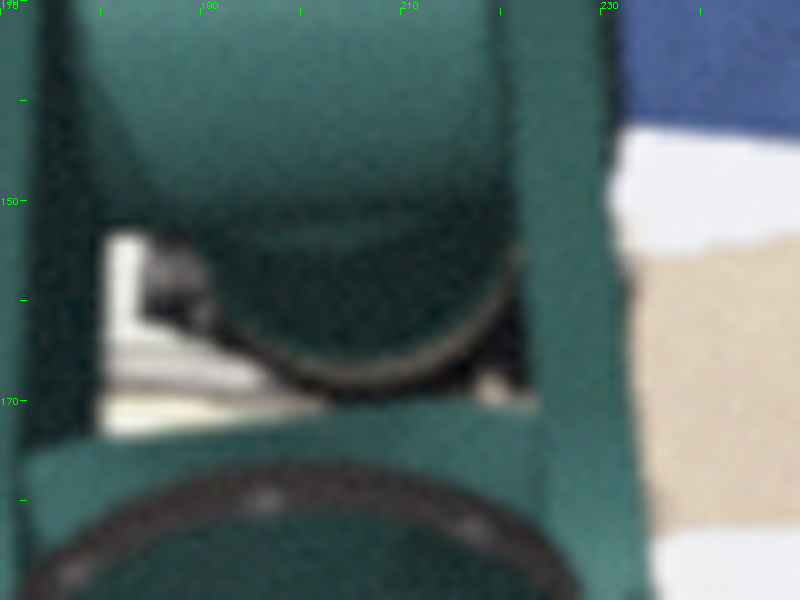

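The pull has reached 91 mm and the spring force is 11 N. In the side view the pointer's tip, about (265,169), comes close to the clip's front edge, about (266,170). I'll enlarge that area with model overlays.

Run:
```python
from h import *
im0=np.load('pics/side3.npy'); x0,y0,w,h,s=250,155,30,26,26
im=cv2.resize(im0[y0:y0+h,x0:x0+w,::-1],None,fx=s,fy=s,interpolation=cv2.INTER_CUBIC)
cv2.imwrite('pics/z1.png',im)
a=np.radians(-96);X=np.array([np.cos(a),np.sin(a)]);Y=np.array([-X[1],X[0]])
P=lambda L:((w2pix('side',L)-[x0,y0]+.5)*s-.5).round().astype(int).reshape(-1,1,2)
eef=np.array([557.5,136.3]); 
for g,c in((eef,(255,0,255)),(eef+X*6,(0,200,0))):
    cv2.polylines(im,[P([[*(g+Y*10),14],[*(g+Y*42),14]])],False,c,1)
m=np.array([597,124.5])
for z in(2,14,20): cv2.polylines(im,[P([[*(m),z],[*(m+X*7+Y*10),z],[*(m+X*7+Y*27),z],[*(m-X*7+Y*27),z],[*(m-X*7+Y*10),z]])],True,(0,255,255),1)
th=np.linspace(0,6.28,30)
for z in (8,30): cv2.polylines(im,[P([[eef[0]+10*np.cos(t),eef[1]+10*np.sin(t),z] for t in th])],True,(0,0,255),1)
cv2.imwrite('pics/z2.png',im)
```

```text
(no output)
```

View pics/z1.png

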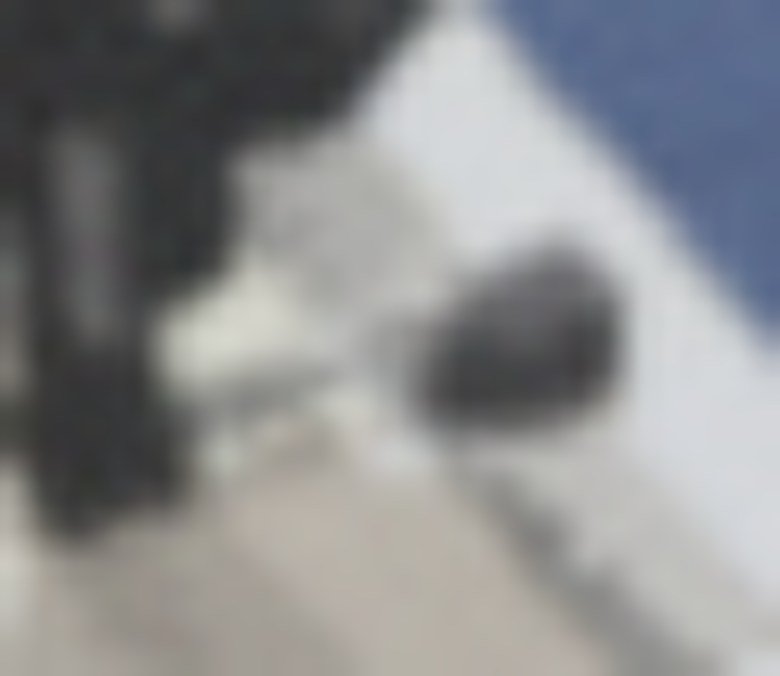

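View pics/z2.png

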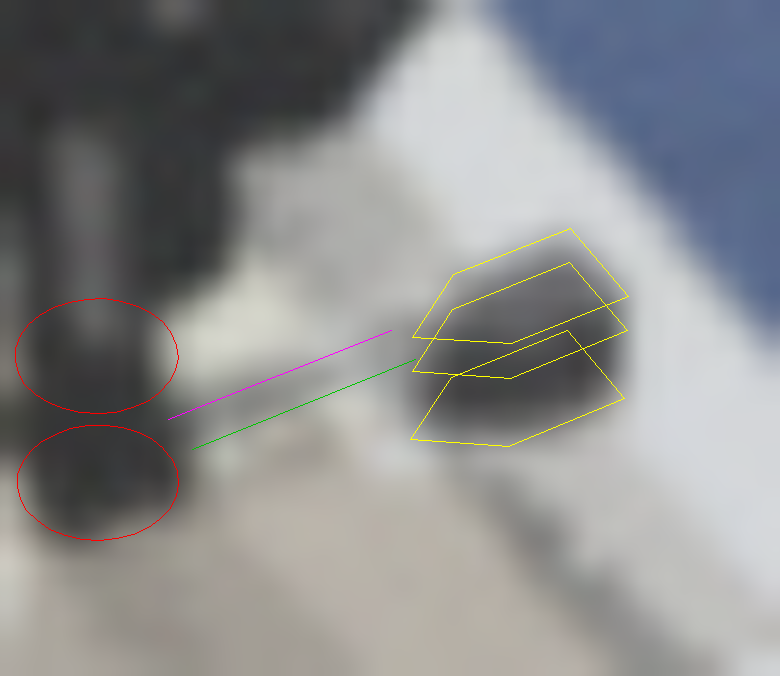

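Run:
```python
from h import *
x0,y0,w,h,s=205,140,22,20,26
a=np.radians(-96);X=np.array([np.cos(a),np.sin(a)]);Y=np.array([-X[1],X[0]])
P=lambda L:((w2pix('top',L)-[x0,y0]+.5)*s-.5).round().astype(int).reshape(-1,1,2)
im0=np.load('pics/top0.npy')
im=cv2.resize(im0[y0:y0+h,x0:x0+w,::-1],None,fx=s,fy=s,interpolation=cv2.INTER_CUBIC)
a1=im.copy()
m=np.array([597,124.5])
for z in(2,14,20): cv2.polylines(im,[P([[*(m),z],[*(m+X*7+Y*10),z],[*(m+X*7+Y*27),z],[*(m-X*7+Y*27),z],[*(m-X*7+Y*10),z]])],True,(0,255,255),1)
cv2.imwrite('pics/z3.png',cv2.resize(np.hstack([a1,im]),None,fx=.69,fy=.69))
```

```text
(no output)
```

View pics/z3.png

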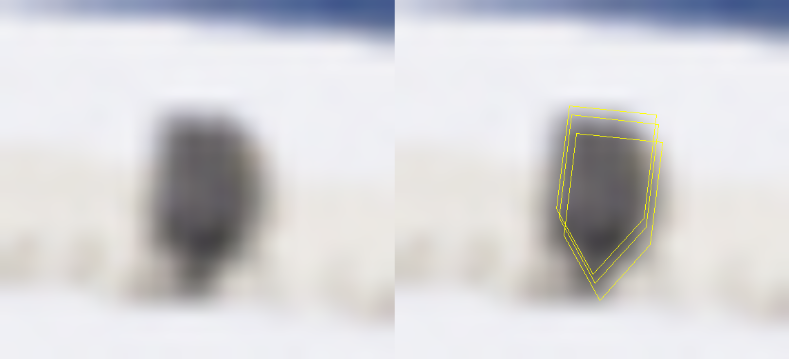

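The clip's point is symmetric, with its edge at about y=125. The estimates of total pull are 95.8 mm (top) and 97.7 mm (side). Pulling about 6 mm more.

Request:
send_rows(hand=[255, 255, 255, 255, 255, 255, 255, 255], delta_pos=[[0, -2, 0], [0, -4, 0], [0, -6, 0], [0, -7, 0], [0, -7, 0], [0, -7, 0], [0, -7, 0], [0, -7, 0]], twist=[0, 0, 0, 0, 0, 0, 0, 0])

```text
time: 21.1
eef_pos: [557.0, 131.0, 61.2]
tool_rot: [0.043, 0.701, -0.035, 0.711]
contact_force: [1.0, 10.8, -1.8]
finger_gap: 17.5
```

Run:
```python
from h import *
s_,M,y=st(); a=np.radians(-96);X=np.array([np.cos(a),np.sin(a)]);Y=np.array([-X[1],X[0]])
eef=s_['eef_pos'][:2]; print('pull',eef@X+284.9)
c=cams.capture('side'); im0=c['color'];np.save('pics/side4.npy',im0)
x0,y0,w,h,s=250,155,26,26,15
im=cv2.resize(im0[y0:y0+h,x0:x0+w,::-1],None,fx=s,fy=s,interpolation=cv2.INTER_CUBIC);a1=im.copy()
P=lambda L:((w2pix('side',L)-[x0,y0]+.5)*s-.5).round().astype(int).reshape(-1,1,2)
cv2.polylines(im,[P([[*(eef+Y*10),14],[*(eef+Y*42),14]])],False,(255,0,255),1)
m=np.array([597,124.5])
for z in(2,14,20): cv2.polylines(im,[P([[*(m),z],[*(m+X*7+Y*10),z],[*(m+X*7+Y*27),z],[*(m-X*7+Y*27),z],[*(m-X*7+Y*10),z]])],True,(0,255,255),1)
th=np.linspace(0,6.28,30)
for z in (8,30): cv2.polylines(im,[P([[eef[0]+10*np.cos(t),eef[1]+10*np.sin(t),z] for t in th])],True,(0,0,255),1)
cv2.imwrite('pics/z4.png',np.hstack([a1,im]))
```

```text
t 21.10 pos [557.  131.   61.2] yaw 83.8 J6 -1.36 gap 17.5 F [ 1.  10.8 -1.8]
pull 96.36642673076537
```

View pics/z4.png

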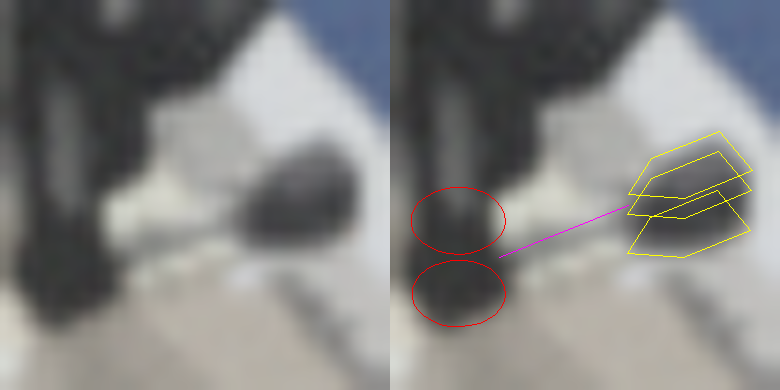

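Model and picture agree. The estimates of the remaining pull are +2.3 mm (side), −0.6 mm (top) and +1.2 mm (TCP). I'll pull about 1.3 mm more, commanding 3 mm because the arm settles about 1.7 mm short under the spring.

Request:
send_rows(hand=[255, 255, 255, 255, 255, 255, 255, 255], delta_pos=[[0, -3, 0], [0, -3, 0], [0, -3, 0], [0, -3, 0], [0, -3, 0], [0, -3, 0], [0, -3, 0], [0, -3, 0]], twist=[0, 0, 0, 0, 0, 0, 0, 0])

```text
time: 21.95
eef_pos: [556.9, 129.6, 61.2]
tool_rot: [0.044, 0.701, -0.034, 0.712]
contact_force: [0.3, 11.0, -1.6]
finger_gap: 17.5
```

Run:
```python
from h import *
s_,M,y=st(); a=np.radians(-96);X=np.array([np.cos(a),np.sin(a)]);print('pull',s_['eef_pos'][:2]@X+284.9, s_['joint_vel'])
c=cams.capture('side'); im=c['color']; crop(im,235,140,155,115,5,'pics/s5.png')
cv2.imwrite('pics/s5f.png',cv2.resize(im[:,:,::-1],(800,600),interpolation=cv2.INTER_CUBIC))
```

```text
t 21.95 pos [556.9 129.6  61.2] yaw 83.7 J6 -1.37 gap 17.5 F [ 0.3 11.  -1.6]
pull 97.80178070024306 [-1.10724305e-04 -1.25354435e-03 -2.89874960e-03  9.51948990e-04
 -3.70535950e-06 -1.00040939e-03]
```

View pics/s5.png

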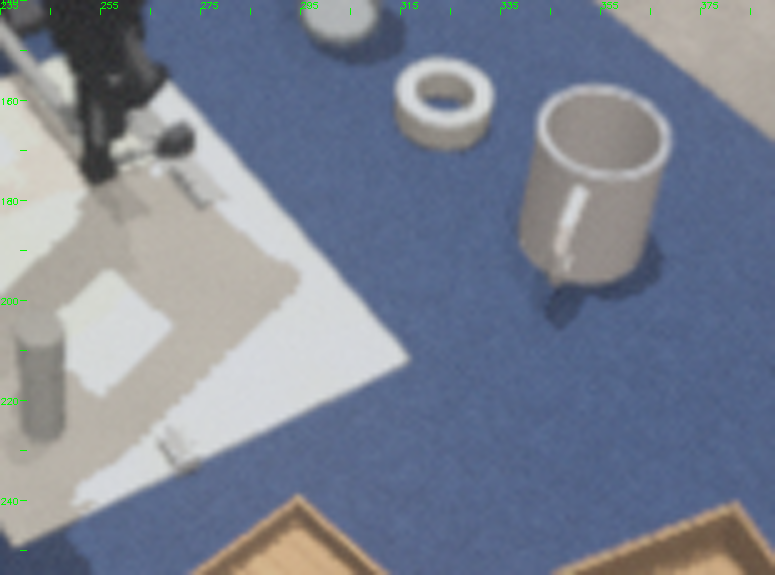

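View pics/s5f.png

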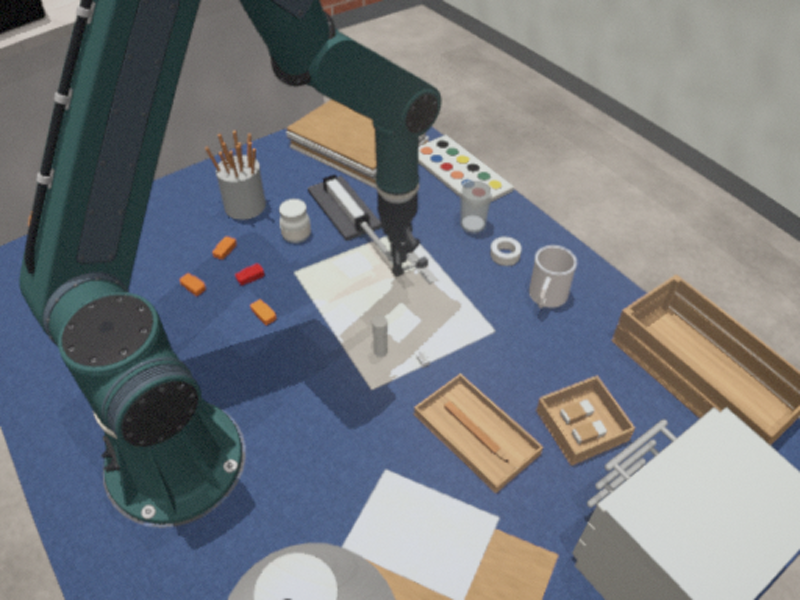

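The full view shows the pencil flat in the tray at (476,430) and both erasers in the bin at (576,410) and (590,432). The bystanders are in place, and the pointer is at the clip near (270,168) in camera pixels. The arm is still, so I'm handing in.

Run:
```python
from h import *
env.close_job(); st()
```

```text
the job is handed in; nothing more can be done
the job is handed in; nothing more can be done
```

The job is handed in at about 22 s of the 72 s allowed: the sheet is cleared and the arm is holding the rod at the clip. I had no verdict back, so what follows rests on my last readings and pictures.

- **Sorting:** The pencil lies flat in the long tray, about 1 mm from its centre by the side camera. Both erasers lie flat in the square bin.
- **Bystanders:** I saw no movement of the mug, tape roll, tumbler, jar, glue stick or sharpener, and the orange and red look-alikes were left alone. I compared these by eye only, without measuring.
- **Rod:** The grip is held with a 110 N grip setting and the fingers 17.5 mm apart. The rod is pulled out 97.8 mm by the arm's own reading, against about 11 N of spring force, and the arm's joints were at rest.
- **Pointer against the mark:** My estimates do not fully agree. The side camera puts the pointer about 1 mm short of the edge, the top camera about 2 mm past it, and the arm position with the top camera's clip reading about on it. All are within the 5 mm allowed. The arm hid the pointer from the top camera during the pull, so the top estimate uses its first picture.

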